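# Make up the printing kit and the priming kit for a studio class

## Robot

A 7-joint arm with a two-finger parallel gripper is mounted at the origin on the work surface. World frame = base frame: x ahead of the robot, y to its left, z up, the work surface at z = 0. Lengths are in m, angles in rad, forces in N, time in s.
With the tool pointing down it reaches from about 0.425 to 0.875 m from the base axis. Payload 4.7 kg.
Tool frame: the origin (TCP) lies midway between the tips of the shut fingers; the grasp point (between the pads) lies ctrl.grasp_offset behind it (ctrl.grasp_offset is the distance from the TCP to the grasp point, in m); z points along the fingers, y is the line along which they close (so a half turn about z gives the same grasp; the last joint's range is limited). The gripper opens to 87 mm and grips with 3 to 60 N. Pads are 19 mm wide; open, the fingers measure 117 mm over their backs; the gripper's body (75 mm by 190 mm) begins 51 mm behind the grasp point.
Start: joints at [1.217, 0.321, -0.07, 1.45, 0.023, 1.371, -0.057], TCP at [0.234, -0.607, 0.223] pointing down, gripper open.
Joint ranges: [-2.86, 2.86], [-0.3, 2.09], [-1.38, 1.24], [0.06, 2.45], [-1.56, 4.7], [0.09, 2.05], [-2.69, 2.69]. Speed limits (rad/s): [2.57, 2.57, 3.14, 3.14, 3.14, 3.14, 3.14].

## Interface

Orientations are given as a rotation vector (axis times angle).
In Python, from bench import ctrl gives the robot as it stands. The module is installed in compiled form; this text tells all that it offers.
- The arm moves only by the tool jog_arm, never from a script. Its argument "moves" is one flat list of numbers, 7 for each row, row after row: the shift along the tool's x, y, z in units of 30 cm (1.0 is 30 cm), then the turn, a rotation vector about the tool's x, y, z in units of 60 degrees (1.0 is 60 degrees), then the gripper's target within -1 to 1 (fully open at 1, half-way at 0, shut at -1). In form: [x, y, z, wx, wy, wz, fingers, x, y, z, wx, wy, wz, fingers, ...]. A call has exactly 8 rows; each row is the pose to reach, as a shift and turn from the pose commanded when the call began, along the tool's axes at that moment; what a row does not reach only later rows make up. A row lasts 1/8 s, in which the tool goes at most 62.5 mm and 10.7 degrees, less where a joint would pass 70% of its speed; a pose out of reach is approached as far as the arm can. A call with a number of a shift or a turn outside -1 to 1 is refused whole. A call with a gripper value outside its range is refused whole. The fingers move at their own pace and stop on an object; "newtons" is the grip in N (left out, the last holds). Time passes only in rows, so rows that repeat a pose let the fingers close, or fill a call up. It gives the time, the measured TCP pose, the force, the opening and the grip force at its end, in the units of the state.
- ctrl.get_state(): the state, without advancing time (a new reading comes with each control period).
- ctrl.get_image(name): name is "side" or "top"; returns a dict with "pixels" (400x640x3 uint8, red, green, blue), "fx", "fy", "cx", "cy" (pixels), "xyz" and "rotation" of the camera in the world. Camera axes: x right, y up, looking along -z (the intrinsics and any distortion apply to the point x, -y, -z); pixel columns grow to the right and rows downward; lengths in m; the calibration is good to about 2 mm. A picture is of the moment at which its call begins. There is no depth.
- ctrl.close_job(): hands the job in; it is judged then, once.
The state is a dict: "time": time; "joint_positions": joint angles; "qd": joint speeds; "joint_torque": joint torques, N m; "position": TCP position; "tool_rot": TCP orientation; "ft_force": force on the tool from outside, world axes, zero at the start; "torque": the same for the moment, N m; "grip_width": opening from 0.0 (shut) to 1.0 (fully open); "grip_force": force on a finger pad.
Only numpy, scipy, OpenCV 4.12 (cv2) and the standard library are available. Lean on these libraries where they do the work, as an engineer would, in place of code of your own. Each camera call takes 0.05 s, during which the arm holds its last target. There are 200 camera calls.

## Task

Make up two class kits from the stock in the middle of the table. Printing kit, in the tray that already holds the stack of lino tiles: lay the ink roller along the long bay and stand the squat ink jar in the free square bay. Priming kit, in the other tray: lay the wide brush along the long bay and stand the tall primer bottle and the mixing cup in the square bays, one in each; let everything rest flat on the floor of its bay, keep jar, bottle and cup upright all the way, and leave the amber bottle, the tape roll and the varnish can where they are.

Things in the scene. Friction and masses are not known exactly. Their poses are not given: they have to be found in the camera images.
- print_tray: Printing tray, plywood, 212 (its x) by 185 mm (y), fixed; origin at centre of underside. Floor 4 mm thick; rims and dividers 5 mm thick, tops 15 mm above the table. Long bay 110 (x) by 175 mm (y) inside, centre x=-46, y=0. Two square bays 87 (x) by 85 mm (y) inside, centres x=+57.5, y=+45 and -45. A stack of brown 70 mm square lino tiles (top at 20 mm) fills the bay at y=-45; that at y=+45 is free.
- prime_tray: Priming tray, plywood, 212 (its x) by 185 mm (y), fixed; origin at centre of underside. Floor 4 mm thick; rims and dividers 5 mm thick, tops 15 mm above the table. Long bay 110 (x) by 175 mm (y) inside, centre x=-46, y=0. Two square bays 87 (x) by 85 mm (y) inside, centres x=+57.5, y=+45 and -45. All three bays are empty.
- ink_roller: Ink roller lying flat, 128 mm long, 160 g: black rubber roller 32 mm diameter, 50 wide (64 over its wire frame), wooden handle. Origin on the underside below the handle's slim part; x along the handle towards the roller, z up. Frame and roller x=+14 to +61 mm; handle to x=-67, axis 16 mm high, 22 mm diameter from x=+10 to -26, 32 at its end. Grip across the handle (along y) at x=-4.
- wide_brush: Flat primer brush lying flat, 138 mm long, 16 mm thick, 90 g: light wooden handle, steel ferrule 50 mm wide, pale bristles 48 wide. Origin on the underside below the handle's neck; x towards the bristles, z up. Ferrule and bristles x=+15 to +73 mm; handle to x=-65, 22 mm wide (y) from x=+6 to -31. Grip across the handle (along y) at x=-4.
- ink_jar: Squat upright glass jar with a wide black lid of the same 58 mm diameter (lid from 44 mm up), 62 mm high, 180 to 290 g. Origin at the centre of its underside, z up.
- primer_bottle: Tall slim plain white plastic bottle, upright, 46 mm in diameter up to 94 mm, then narrowing to a 24 mm cap, 127 mm high in all; grip the body below its shoulder, 160 to 260 g. Origin at the centre of its underside, z up.
- mixing_cup: Open, straight-sided steel cup, upright, 60 mm outside diameter, 60 mm high, wall 3 mm, 80 to 130 g. Origin at the centre of its underside, z up.
- amber_bottle: Bystander standing among the stock: amber glass bottle with a paper label and black cap, 54 mm in diameter, 92 mm high. Origin at the centre of its underside. Leave it alone.
- tape_roll: Bystander beyond the stock: roll of tape lying flat, 100 mm outside, 76 mm inside diameter, 25 mm high. Origin at the centre of its underside. Leave it alone.
- varnish_can: Bystander beyond the stock: metal can 72 mm in diameter, 85 mm high. Origin at the centre of its underside. Leave it alone.
Things that resemble listed ones, but are neither listed nor needed, are in the scene too. Leave any green or purple look-alike of the primer_bottle alone.

How it is judged:
At the end, for the whole second after the job is handed in: Each thing in its bay, at rest: flat on the tray floor (5 mm), jar, bottle and cup upright (0.12 rad) wholly inside their square bays, one each; roller and brush along their long bays (0.35 rad), origin within 32 mm across and 25 mm along of the bay's centre. Bystanders within 25 mm of their start (x of ink_roller in the frame of print_tray between -0.078 and -0.014 m and y of ink_roller in the frame of print_tray between -0.025 and 0.025 m and z of ink_roller in the frame of print_tray between -0.001 and 0.009 m and angle between the x axis of ink_roller and the y axis of print_tray, either way round below 0.35 rad and angle between each of ink_roller, ink_jar, wide_brush, primer_bottle, mixing_cup's own z axis and vertical below 0.12 rad and linear speed of each of ink_roller, ink_jar, wide_brush, primer_bottle, mixing_cup below 0.02 m/s and angular speed of each of ink_roller, ink_jar, wide_brush, primer_bottle, mixing_cup below 0.2 rad/s and x of ink_jar in the frame of print_tray between 0.0405 and 0.0745 m and y of ink_jar in the frame of print_tray between 0.029 and 0.061 m and z of ink_jar in the frame of print_tray between -0.001 and 0.009 m and x of wide_brush in the frame of prime_tray between -0.078 and -0.014 m and y of wide_brush in the frame of prime_tray between -0.025 and 0.025 m and z of wide_brush in the frame of prime_tray between -0.001 and 0.009 m and angle between the x axis of wide_brush and the y axis of prime_tray, either way round below 0.35 rad and (((x of primer_bottle in the frame of prime_tray between 0.0345 and 0.0805 m and y of primer_bottle in the frame of prime_tray between 0.023 and 0.067 m) and (x of mixing_cup in the frame of prime_tray between 0.0415 and 0.0735 m and y of mixing_cup in the frame of prime_tray between -0.06 and -0.03 m)) or ((x of primer_bottle in the frame of prime_tray between 0.0345 and 0.0805 m and y of primer_bottle in the frame of prime_tray between -0.067 and -0.023 m) and (x of mixing_cup in the frame of prime_tray between 0.0415 and 0.0735 m and y of mixing_cup in the frame of prime_tray between 0.03 and 0.06 m))) and z of primer_bottle in the frame of prime_tray between -0.001 and 0.009 m and z of mixing_cup in the frame of prime_tray between -0.001 and 0.009 m and distance of each of amber_bottle, tape_roll, varnish_can from where it was at the start of the episode below 0.025 m); the robot touches nothing.
It fails at once if the jar, the bottle or the cup is tipped by more than 0.8 rad (angle between any of ink_jar, primer_bottle, mixing_cup's own z axis and vertical above 0.8 rad).
It fails at once if the amber bottle, the tape roll or the varnish can is moved by more than 25 mm (distance of any of amber_bottle, tape_roll, varnish_can from where it was at the start of the episode above 0.025 m).
It also fails if it takes over 128 s, if anything falls off the work surface, if the arm or the gripper's body presses on something with over 40 N, if the wrist force passes 120 N, or if a joint passes its speed limit or range.

## Working session

There is one attempt and no reset: what is moved stays moved. The work goes in short steps, Python scripts to look and compute and a tool call to move; the robot and the scene stay as the last step left them, time stands still between calls to the robot, and variables do not carry over. Pictures are saved under pics/ and viewed, at most 15 in all, crops included, and the job is handed in when it is done.

Besides the shell and the picture viewer there is one more tool, called after "Emit:" by a JSON object that holds its "name" and its "arguments". jog_arm: Moves the arm, as the interface text tells. Its arguments: {"type":"object","properties":{"moves":{"type":"array"},"newtons":{"type":"number"}},"required":["moves"]}

```bash
mkdir -p pics; cat > h.py <<'E'
import numpy as np, cv2, pickle
from scipy.spatial.transform import Rotation as R
def snap(n,tag):
    from bench import ctrl
    d=ctrl.get_image(n); cv2.imwrite(f'pics/{tag}.png',cv2.cvtColor(np.asarray(d['pixels']),cv2.COLOR_RGB2BGR)); pickle.dump(dict(d),open(f'pics/{tag}.pkl','wb')); return d
def rot(d):
    r=np.array(d['rotation'],float); return r if r.shape==(3,3) else R.from_rotvec(r).as_matrix()
def ray(d,u,v,z):
    "pixel -> world point on plane z"
    k=d.get('distortion'); p=np.array([(u-d['cx'])/d['fx'],-(v-d['cy'])/d['fy'],-1.])
    w=rot(d)@p; c=np.array(d['xyz']); return c+w*(z-c[2])/w[2]
E
python3 - <<'E'
from h import *
from bench import ctrl
for n in('top','side'):
    d=snap(n,n+'0'); print({k:v for k,v in d.items() if k!='pixels'})
s=ctrl.get_state(); print(s, ctrl.grasp_offset)
E
```

```text
{'fx': 380.49249437809834, 'fy': 380.49249437809834, 'cx': 315.78330905457943, 'cy': 196.51988795042453, 'xyz': array([ 0.47805611, -0.00368773,  0.99236181]), 'rotation': array([ 0.09194148, -0.11060277, -1.57833043])}
{'fx': 380.73887765876293, 'fy': 380.73887765876293, 'cx': 320.86423520789214, 'cy': 205.44615229092585, 'xyz': array([0.14825845, 0.41997791, 0.57663591]), 'rotation': array([ 0.43338833, -0.98419548, -2.19313388])}
{'time': 0.1, 'joint_positions': array([ 1.21708014,  0.32170937, -0.07010516,  1.45153196,  0.02255912,
        1.37077035, -0.0568756 ]), 'qd': array([ 0.00232013, -0.0011657 , -0.00170609, -0.00387514,  0.00050292,
        0.00082131, -0.0004123 ]), 'joint_torque': array([-2.41942680e-04, -4.92570198e+01, -4.05686824e-01, -3.13398814e+01,
       -6.41055428e-02,  3.94282141e-02,  3.62349715e-05]), 'position': array([ 0.23353621, -0.6060881 ,  0.22160723]), 'tool_rot': array([-3.08702697e+00, -5.74318286e-01,  5.37519157e-04]), 'ft_force': array([-0.62391558, -0.25702626, -0.21942095]), 'torque': array([-0.04176024, -0.01638612,  0.03645289]), 'grip_force': 0.0, 'grip_width': 1.0013835267511881} 0.0187
```

View pics/top0.png

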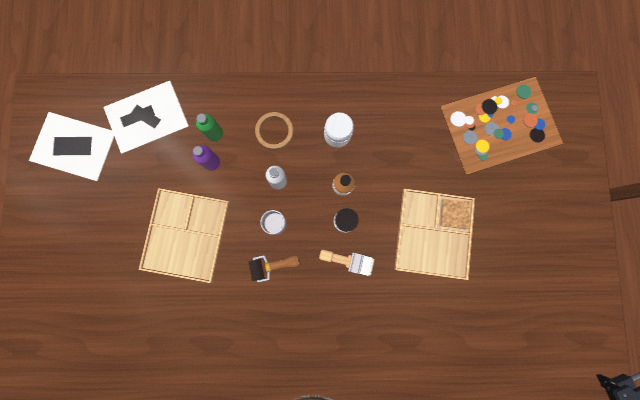

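View pics/side0.png

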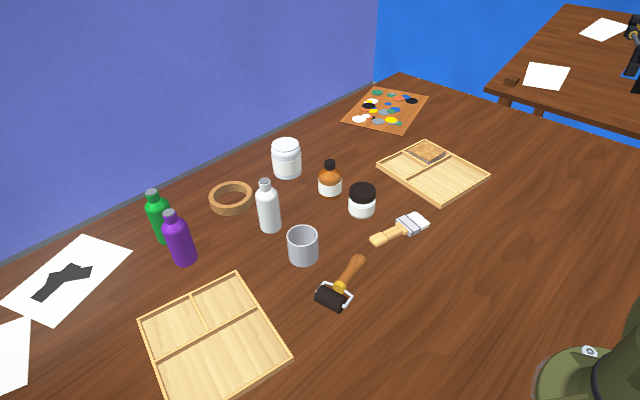

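The top view shows the print tray (with tiles) at about (435,234) and the prime tray at (184,236). The roller is at (272,267), brush at (347,262), cup at (273,222), jar at (346,220), primer bottle at (276,177), amber bottle at (344,183), tape at (274,130) and can at (339,128). The side view confirms these identities.

```bash
cat > m.py <<'E'
from h import *
d=pickle.load(open('pics/top0.pkl','rb')); im=np.ascontiguousarray(d['pixels']); hsv=cv2.cvtColor(im,cv2.COLOR_RGB2HSV)
def big(mask,box):
    m=np.zeros(mask.shape,np.uint8); x0,y0,x1,y1=box; m[y0:y1,x0:x1]=mask[y0:y1,x0:x1]*255
    m=cv2.morphologyEx(m,cv2.MORPH_CLOSE,np.ones((3,3)))
    c=max(cv2.findContours(m,cv2.RETR_EXTERNAL,cv2.CHAIN_APPROX_NONE)[0],key=cv2.contourArea); return c[:,0,:]
def toW(c,z): return np.array([ray(d,u,v,z)[:2] for u,v in c],np.float32)
bg=cv2.medianBlur(im,5); H,S,V=[hsv[...,i].astype(int) for i in range(3)]
print('samples',{k:tuple(hsv[v,u]) for k,(u,v) in dict(table=(300,330),table2=(310,200),tray=(180,255),cup=(273,222),lid=(346,220),cap=(274,172),bottle=(278,182),rubber=(258,270),handle=(285,264),bh=(330,258),brist=(366,266),ambercap=(345,181)).items()})
E
cat m.py - > m1.py <<'E'
for n,b in dict(print=(385,180,485,290),prime=(130,180,235,290)).items():
    c=big(V>130,b); w=toW(c,.015); r=cv2.minAreaRect(w); print(n,np.round(r[0],4),np.round(r[1],4),r[2])
    print(np.round(cv2.boxPoints(r),4).tolist())
sat=((S<90)&(V>90))
for n,b,mk,z in [('cup',(255,205,292,240),sat,.06),('jarlid',(328,203,364,236),V<60,.062),('cap',(263,163,286,180),S<60,.127),('bottle',(262,162,292,194),sat,0.05),('amber',(328,168,360,198),(V<60),.092),('can',(318,108,360,150),sat,.085),('tape',(250,108,298,152),V>110,.025),('rubber',(245,253,275,285),V<65,.016),('rhandle',(268,252,303,280),(V>125)&(S>100),.016),('bristle',(345,248,378,280),S<90,.008),('bhandle',(315,245,352,272),V>140,.008)]:
    try:
        c=big(mk,b); w=toW(c,z); r=cv2.minAreaRect(w); (cc,rad)=cv2.minEnclosingCircle(w); print(n,'rect',np.round(r[0],4),np.round(r[1],4),round(r[2],1),'circ',np.round(cc,4),round(2*rad,4))
    except Exception as e: print(n,e)
x=cv2.resize(im[100:300,130:490],None,fx=2.2,fy=2.2,interpolation=cv2.INTER_CUBIC); cv2.imwrite('pics/crop0.png',x[...,::-1])
E
python3 m1.py
```

```text
samples {'table': (np.uint8(11), np.uint8(150), np.uint8(104)), 'table2': (np.uint8(10), np.uint8(144), np.uint8(113)), 'tray': (np.uint8(19), np.uint8(83), np.uint8(239)), 'cup': (np.uint8(144), np.uint8(6), np.uint8(226)), 'lid': (np.uint8(173), np.uint8(41), np.uint8(56)), 'cap': (np.uint8(113), np.uint8(13), np.uint8(160)), 'bottle': (np.uint8(132), np.uint8(8), np.uint8(168)), 'rubber': (np.uint8(2), np.uint8(70), np.uint8(51)), 'handle': (np.uint8(13), np.uint8(150), np.uint8(170)), 'bh': (np.uint8(18), np.uint8(96), np.uint8(245)), 'brist': (np.uint8(15), np.uint8(2), np.uint8(250)), 'ambercap': (np.uint8(163), np.uint8(36), np.uint8(50))}
print [ 0.4987 -0.3029] [0.2243 0.2343] 81.57884979248047
[[0.36640000343322754, -0.39660000801086426], [0.5981000065803528, -0.4309999942779541], [0.6309999823570251, -0.20909999310970306], [0.3991999924182892, -0.17479999363422394]]
prime [0.5259 0.3059] [0.2222 0.2575] 77.50039672851562
[[0.37610000371932983, 0.22519999742507935], [0.6274999976158142, 0.16949999332427979], [0.675599992275238, 0.3865000009536743], [0.42419999837875366, 0.4
[... 175 characters left out ...]
p rect [0.6469 0.0789] [0.0462 0.0305] 89.5 circ [0.6405 0.0784] 0.0487
bottle rect [0.6505 0.0839] [0.0614 0.0498] 44.2 circ [0.6502 0.0851] 0.0635
amber rect [ 0.6346 -0.0862] [0.0204 0.0225] 44.5 circ [ 0.634  -0.0856] 0.0251
can rect [ 0.7617 -0.0729] [0.0716 0.089 ] 89.2 circ [ 0.762  -0.0723] 0.0906
tape rect [0.7818 0.0935] [0.1242 0.1164] 89.6 circ [0.7818 0.0935] 0.1704
rubber rect [0.4201 0.1362] [0.0497 0.029 ] 11.9 circ [0.4204 0.1354] 0.0548
rhandle rect [0.4353 0.0699] [0.0265 0.0787] 10.1 circ [0.4333 0.0699] 0.0809
bristle rect [ 0.4304 -0.13  ] [0.0606 0.0509] 75.6 circ [ 0.431  -0.1285] 0.0739
bhandle rect [ 0.4413 -0.0647] [0.0878 0.0406] 78.2 circ [ 0.439  -0.0645] 0.0938
```

View pics/crop0.png

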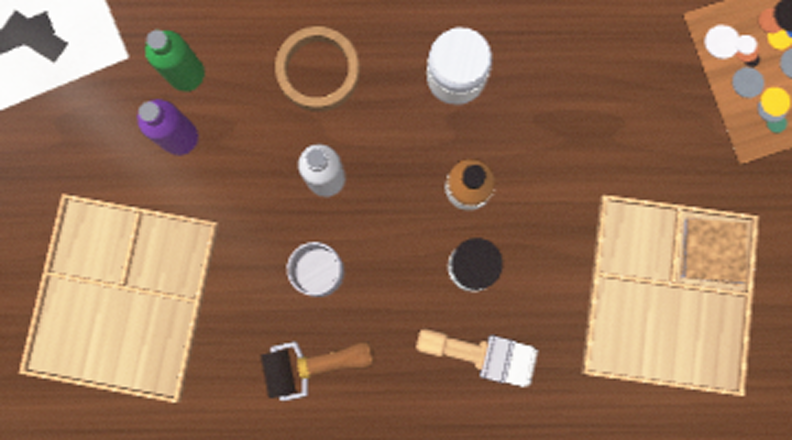

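The crop gives clean tray corners. In crop pixels, print is TL(601,196) TR(758,215) BL(584,375) BR(746,395), and prime is TL(62,194) TR(216,223) BL(20,374) BR(178,402). The primer cap top is at (317,158).

```bash
cat > m2.py <<'E'
from h import *
d=pickle.load(open('pics/top0.pkl','rb')); s=pickle.load(open('pics/side0.pkl','rb'))
P=lambda u,v,z: ray(d,130+u/2.2,100+v/2.2,z)[:2]
for n,c in dict(print=[(601,196),(758,215),(584,375),(746,395)],prime=[(62,194),(216,223),(20,374),(178,402)]).items():
    TL,TR,BL,BR=[P(u,v,.015) for u,v in c]; ctr=(TL+TR+BL+BR)/4
    ex=(TL+TR-BL-BR)/2; ey=(TL+BL-TR-BR)/2
    a1=np.arctan2(ex[1],ex[0]); a2=np.arctan2(-ey[0],ey[1]); a=(a1+a2)/2
    print(n,'ctr',ctr.round(4),'size',np.linalg.norm(ex).round(4),np.linalg.norm(ey).round(4),'yaw deg',np.degrees([a1,a2]).round(1))
    Rm=np.array([[np.cos(a),-np.sin(a)],[np.sin(a),np.cos(a)]])
    for k,l in dict(long=(-.046,0),left=(.0575,.045),right=(.0575,-.045)).items(): print('  ',k,(ctr+Rm@l).round(4))
print('cap top',P(317,158,.127),'cup rim centre',P(314,266,.06),'jar',P(476,264,.062),'amber cap',P(473,176,.092))
# side view checks (u,v read off the side picture)
for n,u,v,z in [('cap',264.5,182,.127),('cup',303,234,.06),('jar lid',362,191,.062)]: print('side',n,ray(s,u,v,z).round(4))
E
python3 m2.py
cat > plan.py <<'E'
import sys; from h import *
from bench import ctrl
# plan.py x y z yawdeg(closing axis, mod 180)
st=ctrl.get_state(); p=st['position']; R0=R.from_rotvec(st['tool_rot']); M=R0.as_matrix()
print('t',round(st['time'],2),'tcp',p.round(4),'closeyaw',round(np.degrees(np.arctan2(M[1,1],M[0,1])),1),'down',M[:,2].round(3),'q',st['joint_positions'].round(2),'w',round(st['grip_width']*87,1),'F',np.round(st['ft_force'],1))
a=list(map(float,sys.argv[1:]))
for i in range(0,len(a),4):
    x,y,z,yaw=a[i:i+4]; best=None
    for k in (0,180):
        t=np.radians(yaw+k); Y=np.array([np.cos(t),np.sin(t),0]); Z=np.array([0,0,-1.]); R1=R.from_matrix(np.c_[np.cross(Y,Z),Y,Z])
        w=(R0.inv()*R1).as_rotvec()
        if best is None or np.linalg.norm(w)<np.linalg.norm(best): best=w
    sh=R0.inv().apply(np.array([x,y,z])-p)
    print('row',np.round(sh/.3,3),np.round(best/(np.pi/3),3),'mm',round(np.linalg.norm(sh)*1e3))
E
python3 plan.py .54 .09 .15 90  .38 -.3 .22 90
```

```text
print ctr [ 0.5057 -0.3225] size 0.2101 0.1872 yaw deg [-7.6 -7.5]
   long [ 0.4601 -0.3165]
   left [ 0.5686 -0.2855]
   right [ 0.5568 -0.3747]
prime ctr [0.5089 0.3203] size 0.2101 0.1843 yaw deg [-10.7 -10.9]
   long [0.4637 0.3289]
   left [0.5738 0.3537]
   right [0.5569 0.2653]
cap top [0.64849713 0.08112993] cup rim centre [0.53952747 0.09061487] jar [ 0.5398328  -0.08964365] amber cap [ 0.63396569 -0.08561177]
side cap [0.6461 0.0874 0.127 ]
side cup [0.5394 0.0899 0.06  ]
side jar lid [ 0.5401 -0.0842  0.062 ]
t 0.1 tcp [ 0.2335 -0.6061  0.2216] closeyaw -68.9 down [-0.001  0.002 -1.   ] q [ 1.22  0.32 -0.07  1.45  0.02  1.37 -0.06] w 87.1 F [-0.6 -0.3 -0.2]
row [ 1.788 -1.797  0.242] [-0.002  0.     0.351] mm 764
row [ 0.822 -0.776  0.007] [-0.002  0.     0.351] mm 339
```

Sizes come out at 210 × 186 mm, matching the given 212 × 185, and the two views agree to about 5 mm. First move goes towards the jar.

Emit:
{"name": "jog_arm", "arguments": {"moves": [0.9,-0.85,0,0,0,0.35,1,0.9,-0.85,0,0,0,0.35,1,0.9,-0.85,0,0,0,0.35,1,0.9,-0.85,0,0,0,0.35,1,0.9,-0.85,0,0,0,0.35,1,0.9,-0.85,0,0,0,0.35,1,0.9,-0.85,0,0,0,0.35,1,0.9,-0.85,0,0,0,0.35,1], "newtons": 20}}

```text
time: 1.1
position: [0.3935, -0.272, 0.2224]
tool_rot: [3.141, 0.002, -0.001]
ft_force: [-0.4, -0.5, 0.6]
grip_width: 0.999
grip_force: 0.0
```

```bash
python3 plan.py .54 -.088 .12 90
```

```text
t 1.1 tcp [ 0.3935 -0.272   0.2224] closeyaw -89.9 down [-0.001 -0.001 -1.   ] q [ 0.85 -0.03 -0.3   1.85 -0.01  1.32 -1.01] w 86.9 F [-0.4 -0.5  0.6]
row [ 0.489 -0.613  0.341] [0.001 0.001 0.001] mm 257
```

Emit:
{"name": "jog_arm", "arguments": {"moves": [0.49,-0.61,0.34,0,0,0,1,0.49,-0.61,0.34,0,0,0,1,0.49,-0.61,0.34,0,0,0,1,0.49,-0.61,0.34,0,0,0,1,0.49,-0.61,0.34,0,0,0,1,0.49,-0.61,0.34,0,0,0,1,0.49,-0.61,0.34,0,0,0,1,0.49,-0.61,0.34,0,0,0,1]}}

```text
time: 2.1
position: [0.5405, -0.0904, 0.1212]
tool_rot: [3.14, -0.003, 0.001]
ft_force: [0.2, 0.1, 1.2]
grip_width: 1.0
grip_force: 0.0
```

```bash
python3 plan.py .54 -.088 .026 90; python3 -c "
from h import *
d=snap('side','s1'); cv2.imwrite('pics/s1c.png',cv2.resize(d['pixels'][60:300,220:540],None,fx=2.4,fy=2.4)[...,::-1])"
```

```text
t 2.1 tcp [ 0.5405 -0.0904  0.1212] closeyaw -90.1 down [ 0.001 -0.001 -1.   ] q [ 0.58  0.22 -0.51  1.82  0.12  1.14 -1.55] w 87.0 F [0.2 0.1 1.2]
row [-0.002 -0.008  0.317] [ 0.001 -0.001 -0.002] mm 95
```

View pics/s1c.png

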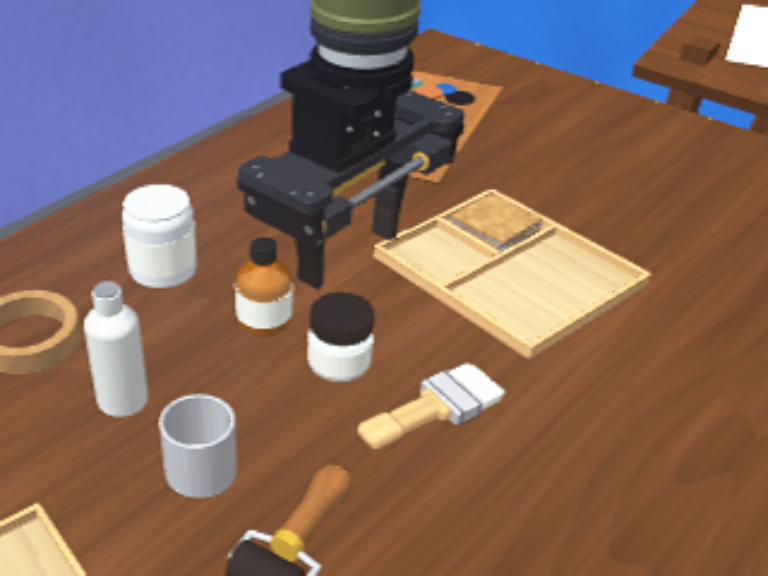

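The gripper, with tips at crop (312,285) and (385,235), sits centred above the jar lid at crop (342,318) and nothing is in the way. Descend and close.

Emit:
{"name": "jog_arm", "arguments": {"moves": [0,-0.005,0.1,0,0,0,1,0,-0.005,0.2,0,0,0,1,0,-0.005,0.29,0,0,0,1,0,-0.005,0.31,0,0,0,1,0,-0.005,0.31,0,0,0,-0.3,0,-0.005,0.31,0,0,0,-0.3,0,-0.005,0.31,0,0,0,-0.3,0,-0.005,0.31,0,0,0,-0.3]}}

```text
time: 3.15
position: [0.5415, -0.0878, 0.0285]
tool_rot: [3.14, 0.002, 0.003]
ft_force: [-0.3, -3.1, 2.6]
grip_width: 0.66
grip_force: 20.0
```

```bash
python3 plan.py .5686 -.2855 .15 82.5
```

```text
t 3.15 tcp [ 0.5415 -0.0878  0.0285] closeyaw -89.9 down [ 0.002 -0.002 -1.   ] q [ 0.55  0.33 -0.5   1.9   0.19  0.96 -1.61] w 57.5 F [-0.3 -3.1  2.6]
row [ 0.091  0.66  -0.404] [ 0.001 -0.002  0.126] mm 234
```

Gripped at 57.5 mm, which matches the 58 mm jar. Lift, then carry across.

Emit:
{"name": "jog_arm", "arguments": {"moves": [0,0,-0.08,0,0,0,-0.3,0,0,-0.2,0,0,0,-0.3,0.01,0.1,-0.28,0,0,0,-0.3,0.03,0.24,-0.3,0,0,0.05,-0.3,0.06,0.38,-0.3,0,0,0.1,-0.3,0.08,0.52,-0.3,0,0,0.126,-0.3,0.09,0.64,-0.3,0,0,0.126,-0.3,0.09,0.66,-0.3,0,0,0.126,-0.3]}}

```text
time: 4.15
position: [0.5666, -0.2886, 0.1165]
tool_rot: [3.134, -0.213, -0.003]
ft_force: [-0.4, 0.0, -2.6]
grip_width: 0.66
grip_force: 20.0
```

```bash
python3 plan.py .5686 -.2855 .034 82.5; python3 -c "
from h import *
d=snap('side','s2'); cv2.imwrite('pics/s2c.png',cv2.resize(d['pixels'][60:260,320:540],None,fx=2.7,fy=2.7)[...,::-1])"
```

```text
t 4.15 tcp [ 0.5666 -0.2886  0.1165] closeyaw -97.8 down [-0.002 -0.001 -1.   ] q [ 0.73  0.39 -0.38  1.61  0.15  1.18 -1.39] w 57.4 F [-0.4  0.  -2.6]
row [ 0.006 -0.011  0.275] [ 0.001  0.001 -0.005] mm 83
```

View pics/s2c.png

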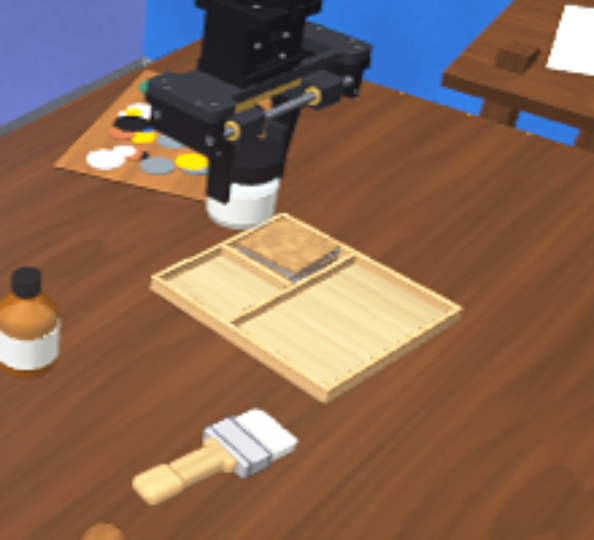

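The jar is held upright above the print tray, with its base at crop (240,215) and the free bay at (222,278). Lower it and let go.

Emit:
{"name": "jog_arm", "arguments": {"moves": [0.006,-0.01,0.09,0,0,0,-0.3,0.006,-0.01,0.18,0,0,0,-0.3,0.006,-0.01,0.25,0,0,0,-0.3,0.006,-0.01,0.278,0,0,0,-0.3,0.006,-0.01,0.278,0,0,0,-0.3,0.006,-0.01,0.278,0,0,0,0.8,0.006,-0.01,0.278,0,0,0,0.8,0.006,-0.01,0.278,0,0,0,0.8]}}

```text
time: 5.2
position: [0.5707, -0.2825, 0.035]
tool_rot: [3.134, -0.205, 0.002]
ft_force: [-0.2, -0.3, 0.1]
grip_width: 0.871
grip_force: 0.0
```

```bash
python3 plan.py .438 -.083 .16 80.5
```

```text
t 5.2 tcp [ 0.5707 -0.2825  0.035 ] closeyaw -97.5 down [ 0.001 -0.001 -1.   ] q [ 0.71  0.47 -0.37  1.67  0.19  1.03 -1.42] w 75.8 F [-0.2 -0.3  0.1]
row [-0.525 -0.601 -0.418] [ 0.001 -0.001  0.033] mm 270
```

Emit:
{"name": "jog_arm", "arguments": {"moves": [0,0,-0.1,0,0,0,1,0,0,-0.25,0,0,0,1,-0.05,-0.05,-0.38,0,0,-0.1,1,-0.15,-0.18,-0.42,0,0,-0.25,1,-0.28,-0.32,-0.42,0,0,-0.42,1,-0.4,-0.45,-0.42,0,0,-0.6,1,-0.5,-0.57,-0.42,0,0,-0.78,1,-0.525,-0.6,-0.42,0,0,-0.95,1]}}

```text
time: 6.2
position: [0.4362, -0.0807, 0.1606]
tool_rot: [2.845, 1.328, -0.001]
ft_force: [0.3, -0.7, -0.3]
grip_width: 0.997
grip_force: 0.0
```

```bash
python3 plan.py .438 -.083 .08 170.5
```

```text
t 6.2 tcp [ 0.4362 -0.0807  0.1606] closeyaw -40.0 down [ 0.    -0.002 -1.   ] q [ 0.74 -0.07 -0.59  2.   -0.04  1.2  -0.53] w 86.7 F [ 0.3 -0.7 -0.3]
row [-0.002  0.009  0.269] [ 0.001  0.002 -0.508] mm 81
```

Emit:
{"name": "jog_arm", "arguments": {"moves": [0,0.009,0.05,0,0,-0.15,0.6,0,0.009,0.12,0,0,-0.32,0.6,0,0.009,0.2,0,0,-0.508,0.6,0,0.009,0.27,0,0,-0.508,0.6,0,0.009,0.27,0,0,-0.508,0.6,0,0.009,0.27,0,0,-0.508,0.6,0,0.009,0.27,0,0,-0.508,0.6,0,0.009,0.27,0,0,-0.508,0.6]}}

```text
time: 7.2
position: [0.44, -0.085, 0.0799]
tool_rot: [2.406, 2.018, 0.001]
ft_force: [-1.3, -0.0, -0.5]
grip_width: 0.797
grip_force: 0.0
```

```bash
python3 plan.py .438 -.083 .004 170.5; python3 -c "
from h import *
d=snap('side','s3'); a=cv2.resize(d['pixels'][110:290,310:510],None,fx=2,fy=2)
d=snap('top','t3'); b=cv2.resize(d['pixels'][170:350,290:490],None,fx=2,fy=2); cv2.imwrite('pics/s3c.png',np.hstack([a,b])[...,::-1])"
```

```text
t 7.2 tcp [ 0.44   -0.085   0.0799] closeyaw -10.0 down [ 0.001 -0.001 -1.   ] q [ 0.72  0.05 -0.59  2.08  0.03  1.02 -0.07] w 69.3 F [-1.3 -0.  -0.5]
row [ 0.006 -0.008  0.253] [ 0.001  0.    -0.008] mm 76
```

View pics/s3c.png

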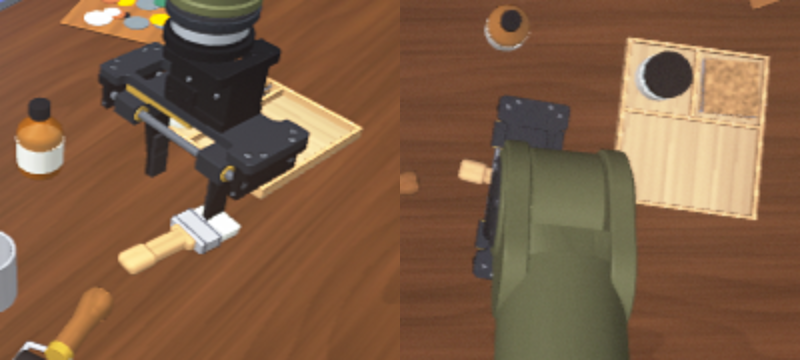

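The jar stands in its bay at right crop (665,75). The gripper is over the brush, with tips at crop (155,172) and (213,213) and the brush neck near (180,240). A quick projection will confirm this before I descend.

```bash
python3 -c "
from h import *
d=pickle.load(open('pics/s3.pkl','rb'))
def proj(p):
    c=rot(d).T@(np.array(p)-d['xyz']); return np.array([d['cx']-d['fx']*c[0]/c[2], d['cy']+d['fy']*c[1]/c[2]])
for p in [(.44,-.085,.08),(.44,-.085,.01)]: print((proj(p)-[310,110])*2)
# brush neck/ends in crop px -> world z=.008
for u,v in [(130,262),(185,240),(207,228),(195,244),(223,225)]: print(ray(d,310+u/2,110+v/2,.012).round(4))"
```

```text
[183.6154476  191.26697311]
[175.71684687 241.70534829]
[ 0.4551 -0.0278  0.012 ]
[ 0.4335 -0.0919  0.012 ]
[ 0.4272 -0.1226  0.012 ]
[ 0.4226 -0.0942  0.012 ]
[ 0.4176 -0.1381  0.012 ]
```

Emit:
{"name": "jog_arm", "arguments": {"moves": [0,-0.005,0.08,0,0,0,0.6,0,-0.005,0.16,0,0,0,0.6,0,-0.005,0.23,0,0,0,0.6,0,-0.005,0.25,0,0,0,0.6,0,-0.005,0.25,0,0,0,-0.8,0,-0.005,0.25,0,0,0,-0.8,0,-0.005,0.25,0,0,0,-0.8,0,-0.005,0.25,0,0,0,-0.8]}}

```text
time: 8.3
position: [0.4383, -0.0848, 0.0046]
tool_rot: [2.406, 2.019, 0.0]
ft_force: [-0.3, 0.5, -0.0]
grip_width: 0.429
grip_force: 0.0
```

```bash
python3 plan.py .455 .16 .17 -10.5 .464 .329 .17 -10.5
```

```text
t 8.3 tcp [ 0.4383 -0.0848  0.0046] closeyaw -10.0 down [ 0.001 -0.001 -1.   ] q [ 0.69  0.17 -0.59  2.15  0.13  0.86 -0.15] w 37.4 F [-0.3  0.5 -0. ]
row [ 0.813 -0.087 -0.552] [0.001 0.    0.008] mm 296
row [ 1.373 -0.155 -0.552] [0.001 0.    0.008] mm 446
```

Emit:
{"name": "jog_arm", "arguments": {"moves": [0,0,0,0,0,0,-0.8,0,0,0,0,0,0,-0.8,0,0,0,0,0,0,-0.8,0,0,0,0,0,0,-0.8,0,0,-0.1,0,0,0,-0.8,0,0,-0.25,0,0,0,-0.8,0,0,-0.4,0,0,0,-0.8,0,0,-0.55,0,0,0,-0.8]}}

```text
time: 9.3
position: [0.437, -0.0844, 0.1699]
tool_rot: [-2.406, -2.018, 0.002]
ft_force: [0.3, -0.5, -0.9]
grip_width: 0.252
grip_force: 19.7
```

```bash
python3 plan.py .455 .16 .17 -10.5 .464 .329 .17 -10.5
```

```text
t 9.3 tcp [ 0.437  -0.0844  0.1699] closeyaw -10.0 down [-0.002  0.    -1.   ] q [ 0.75 -0.07 -0.59  1.98 -0.04  1.22  0.  ] w 21.9 F [ 0.3 -0.5 -0.9]
row [ 0.813 -0.082 -0.   ] [-0.002  0.     0.008] mm 245
row [ 1.373 -0.151 -0.   ] [-0.002  0.     0.008] mm 414
```

Emit:
{"name": "jog_arm", "arguments": {"moves": [0.1,-0.01,0,0,0,0,-0.8,0.25,-0.025,0,0,0,0,-0.8,0.4,-0.04,0,0,0,0,-0.8,0.55,-0.055,0,0,0,0,-0.8,0.7,-0.07,0,0,0,0,-0.8,0.85,-0.085,0,0,0,0,-0.8,0.95,-0.1,0,0,0,0,-0.8,1,-0.11,0,0,0,0,-0.8]}}

```text
time: 10.3
position: [0.4564, 0.2185, 0.1685]
tool_rot: [-2.403, -2.022, 0.002]
ft_force: [0.7, -0.9, -1.0]
grip_width: 0.253
grip_force: 19.7
```

```bash
python3 plan.py .464 .329 .06 -10.5
```

```text
t 10.3 tcp [0.4564 0.2185 0.1685] closeyaw -9.8 down [-0.002  0.    -1.   ] q [ 0.4   0.13 -0.95  1.85  0.11  1.22 -0.75] w 22.0 F [ 0.7 -0.9 -1. ]
row [ 0.367 -0.037  0.362] [-0.002 -0.     0.011] mm 155
```

Emit:
{"name": "jog_arm", "arguments": {"moves": [0.1,-0.01,0,0,0,0.01,-0.8,0.22,-0.02,0,0,0,0.01,-0.8,0.33,-0.03,0.08,0,0,0.01,-0.8,0.37,-0.037,0.2,0,0,0.01,-0.8,0.37,-0.037,0.32,0,0,0.01,-0.8,0.37,-0.037,0.4,0,0,0.01,-0.8,0.37,-0.037,0.4,0,0,0.01,-0.8,0.37,-0.037,0.4,0,0,0.01,-0.8]}}

```text
time: 11.3
position: [0.4662, 0.3281, 0.0498]
tool_rot: [-2.417, -2.007, -0.001]
ft_force: [0.0, 0.4, -0.1]
grip_width: 0.252
grip_force: 19.7
```

```bash
python3 plan.py .464 .329 .009 -10.5; python3 -c "
from h import *
d=snap('side','s4'); a=cv2.resize(d['pixels'][200:400,110:310],None,fx=2,fy=2)
d=snap('top','t4'); b=cv2.resize(d['pixels'][160:360,120:320],None,fx=2,fy=2); cv2.imwrite('pics/s4c.png',np.hstack([a,b])[...,::-1])"
```

```text
t 11.3 tcp [0.4662 0.3281 0.0498] closeyaw -10.6 down [ 0.  0. -1.] q [ 0.09  0.45 -0.9   1.82  0.4   1.07 -1.15] w 21.9 F [ 0.   0.4 -0.1]
row [ 0.002 -0.008  0.136] [ 0.    -0.    -0.002] mm 41
```

View pics/s4c.png

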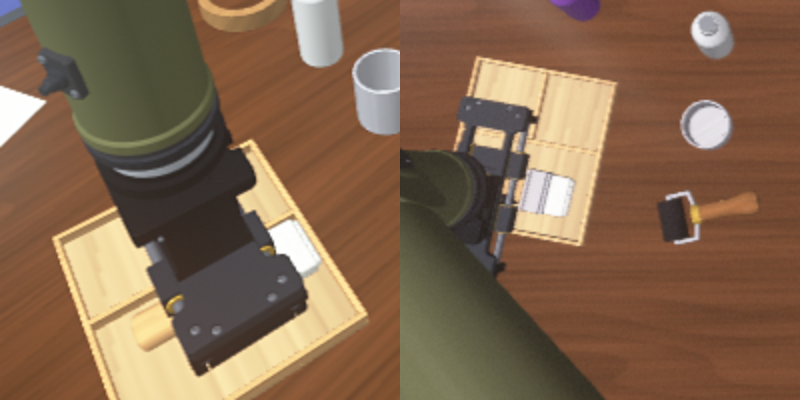

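The brush hangs over the long bay with its bristles at right crop (545,192), pointing along the bay. Lower and release.

Emit:
{"name": "jog_arm", "arguments": {"moves": [0,-0.006,0.05,0,0,0,-0.8,0,-0.006,0.1,0,0,0,-0.8,0,-0.006,0.134,0,0,0,-0.8,0,-0.006,0.134,0,0,0,-0.8,0,-0.006,0.134,0,0,0,0,0,-0.006,0.134,0,0,0,0,0,-0.006,0.134,0,0,0,0,0,-0.006,0.134,0,0,0,0]}}

```text
time: 12.4
position: [0.4643, 0.3282, 0.009]
tool_rot: [2.417, 2.006, 0.0]
ft_force: [-0.3, -0.6, -0.3]
grip_width: 0.491
grip_force: 0.0
```

```bash
python3 plan.py .431 .088 .15 13
```

```text
t 12.4 tcp [0.4643 0.3282 0.009 ] closeyaw -10.6 down [ 0. -0. -1.] q [ 0.05  0.5  -0.86  1.85  0.45  1.   -1.19] w 42.8 F [-0.3 -0.6 -0.3]
row [-0.807  0.038 -0.47 ] [ 0.     0.    -0.394] mm 280
```

Emit:
{"name": "jog_arm", "arguments": {"moves": [0,0,-0.15,0,0,0,0.1,0,0,-0.33,0,0,0,0.3,-0.15,0.007,-0.45,0,0,-0.1,0.5,-0.33,0.015,-0.47,0,0,-0.25,0.5,-0.5,0.023,-0.47,0,0,-0.394,0.5,-0.68,0.03,-0.47,0,0,-0.394,0.5,-0.807,0.038,-0.47,0,0,-0.394,0.5,-0.807,0.038,-0.47,0,0,-0.394,0.5]}}

```text
time: 13.4
position: [0.4306, 0.0842, 0.1499]
tool_rot: [1.962, 2.451, -0.003]
ft_force: [0.3, 0.9, -0.0]
grip_width: 0.748
grip_force: 0.0
```

```bash
python3 plan.py .431 .088 .075 13; python3 -c "
from h import *
d=snap('side','s5'); a=cv2.resize(d['pixels'][170:370,200:400],None,fx=2,fy=2)
d=snap('top','t5'); b=cv2.resize(d['pixels'][160:360,120:320],None,fx=2,fy=2); cv2.imwrite('pics/s5c.png',np.hstack([a,b])[...,::-1])"
```

```text
t 13.4 tcp [0.4306 0.0842 0.1499] closeyaw 12.6 down [ 0.    -0.003 -1.   ] q [ 0.77 -0.08 -0.97  2.01 -0.07  1.17  0.05] w 65.1 F [ 0.3  0.9 -0. ]
row [0.013 0.004 0.25 ] [-0.     0.003 -0.006] mm 75
```

View pics/s5c.png

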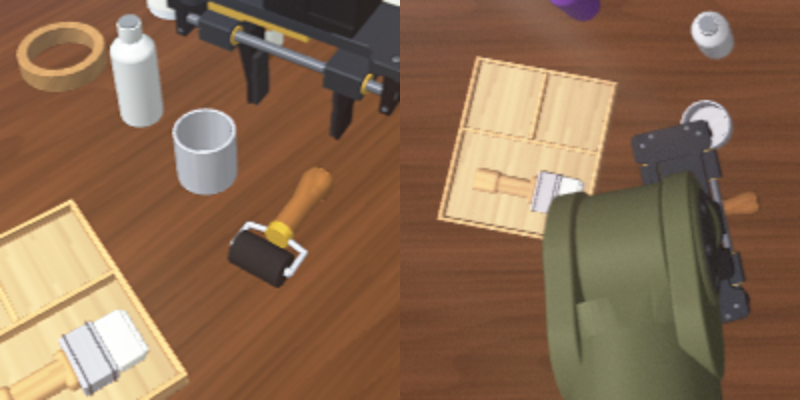

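The brush lies in its long bay at right crop (530,187). The fingers are over the roller handle, and at grip depth the gripper body bottom is at 74 mm, which clears the 60 mm cup. Descend and grip.

Emit:
{"name": "jog_arm", "arguments": {"moves": [0.003,0.004,0.15,0,0,0,0.3,0.003,0.004,0.3,0,0,0,0.3,0.003,0.004,0.43,0,0,0,0.3,0.003,0.004,0.483,0,0,0,0.3,0.003,0.004,0.483,0,0,0,-0.8,0.003,0.004,0.483,0,0,0,-0.8,0.003,0.004,0.483,0,0,0,-0.8,0.003,0.004,0.483,0,0,0,-0.8]}}

```text
time: 14.5
position: [0.4325, 0.0892, 0.0057]
tool_rot: [1.954, 2.458, 0.001]
ft_force: [0.0, -0.7, -0.1]
grip_width: 0.281
grip_force: 0.0
```

Emit:
{"name": "jog_arm", "arguments": {"moves": [0,0,0,0,0,0,-0.8,0,0,0,0,0,0,-0.8,0,0,0,0,0,0,-0.8,0,0,-0.05,0,0,0,-0.8,0,0,-0.2,0,0,0,-0.8,0,0,-0.35,0,0,0,-0.8,0,0,-0.5,0,0,0,-0.8,0,0,-0.55,0,0,0,-0.8]}}

```text
time: 15.5
position: [0.4329, 0.0892, 0.1719]
tool_rot: [1.953, 2.456, 0.001]
ft_force: [0.2, -0.2, -2.9]
grip_width: 0.241
grip_force: 20.0
```

```bash
python3 plan.py .45 -.19 .17 -7.5 .46 -.318 .17 -7.5; python3 -c "
from h import *
d=snap('side','s6'); a=cv2.resize(d['pixels'][70:370,200:500],None,fx=1.6,fy=1.6)
cv2.imwrite('pics/s6c.png',a[...,::-1])"
```

```text
t 15.5 tcp [0.4329 0.0892 0.1719] closeyaw 13.0 down [ 0.004 -0.002 -1.   ] q [ 0.84 -0.12 -1.02  1.98 -0.1   1.22  0.08] w 21.0 F [ 0.2 -0.2 -2.9]
row [-0.92  -0.154  0.008] [0.003 0.002 0.342] mm 280
row [-1.343 -0.217  0.009] [0.003 0.002 0.342] mm 408
```

View pics/s6c.png

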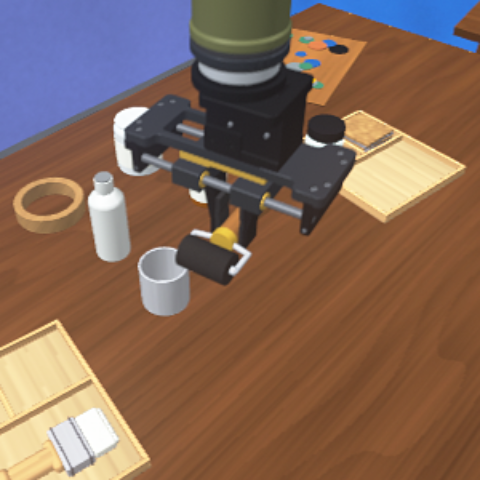

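The roller hangs level in the fingers, with the rubber at crop (208,258). Carry it to the print tray.

Emit:
{"name": "jog_arm", "arguments": {"moves": [-0.12,-0.02,0,0,0,0.04,-0.8,-0.26,-0.045,0,0,0,0.09,-0.8,-0.4,-0.07,0,0,0,0.14,-0.8,-0.55,-0.095,0,0,0,0.19,-0.8,-0.7,-0.12,0,0,0,0.24,-0.8,-0.83,-0.14,0,0,0,0.3,-0.8,-0.92,-0.154,0,0,0,0.34,-0.8,-0.92,-0.154,0,0,0,0.34,-0.8]}}

```text
time: 16.55
position: [0.4482, -0.1915, 0.1684]
tool_rot: [-2.361, -2.068, 0.0]
ft_force: [0.4, 0.8, -2.3]
grip_width: 0.239
grip_force: 20.0
```

```bash
python3 plan.py .46 -.319 .05 -7.5
```

```text
t 16.55 tcp [ 0.4482 -0.1915  0.1684] closeyaw -7.6 down [-0.002  0.002 -1.   ] q [ 1.08  0.05 -0.74  1.89  0.03  1.22  0.2 ] w 20.8 F [ 0.4  0.8 -2.3]
row [-0.417  0.096  0.394] [-0.002 -0.002 -0.001] mm 174
```

Emit:
{"name": "jog_arm", "arguments": {"moves": [-0.12,0.028,0,0,0,0,-0.8,-0.25,0.058,0,0,0,0,-0.8,-0.37,0.085,0.05,0,0,0,-0.8,-0.417,0.096,0.15,0,0,0,-0.8,-0.417,0.096,0.28,0,0,0,-0.8,-0.417,0.096,0.39,0,0,0,-0.8,-0.417,0.096,0.39,0,0,0,-0.8,-0.417,0.096,0.39,0,0,0,-0.8]}}

```text
time: 17.55
position: [0.4627, -0.3172, 0.0541]
tool_rot: [2.357, 2.075, 0.001]
ft_force: [-0.3, -0.7, -1.6]
grip_width: 0.24
grip_force: 20.0
```

```bash
python3 plan.py .46 -.319 .0098 -7.5; python3 -c "
from h import *
d=snap('side','s7'); a=cv2.resize(d['pixels'][90:290,320:520],None,fx=2,fy=2)
d=snap('top','t7'); b=cv2.resize(d['pixels'][160:360,320:520],None,fx=2,fy=2); cv2.imwrite('pics/s7c.png',np.hstack([a,b])[...,::-1])"
```

```text
t 17.55 tcp [ 0.4627 -0.3172  0.0541] closeyaw -7.3 down [ 0.001 -0.    -1.   ] q [ 1.1   0.34 -0.63  1.84  0.23  1.03  0.25] w 20.8 F [-0.3 -0.7 -1.6]
row [-0.007 -0.008  0.148] [0.001 0.    0.004] mm 44
```

View pics/s7c.png

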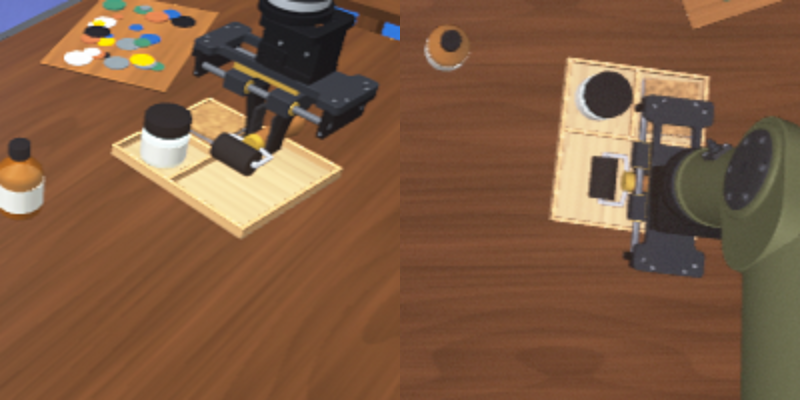

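The roller is centred over the long bay, with the rubber at right crop (603,177) and the jar clear of the gripper. Lower and release.

Emit:
{"name": "jog_arm", "arguments": {"moves": [-0.007,-0.008,0.05,0,0,0,-0.8,-0.007,-0.008,0.1,0,0,0,-0.8,-0.007,-0.008,0.145,0,0,0,-0.8,-0.007,-0.008,0.145,0,0,0,-0.8,-0.007,-0.008,0.145,0,0,0,-0.1,-0.007,-0.008,0.145,0,0,0,-0.1,-0.007,-0.008,0.145,0,0,0,-0.1,-0.007,-0.008,0.145,0,0,0,-0.1]}}

```text
time: 18.65
position: [0.459, -0.3197, 0.0097]
tool_rot: [2.359, 2.074, -0.0]
ft_force: [-0.2, -0.1, 0.4]
grip_width: 0.442
grip_force: 0.0
```

```bash
python3 plan.py .46 -.319 .19 -7.5 .51 -.1 .19 -60 .54 .0905 .17 -90
```

```text
t 18.65 tcp [ 0.459  -0.3197  0.0097] closeyaw -7.4 down [ 0. -0. -1.] q [ 1.08  0.4  -0.61  1.88  0.28  0.95  0.22] w 38.5 F [-0.2 -0.1  0.4]
row [ 0.002  0.003 -0.601] [0.    0.    0.002] mm 180
row [ 0.748  0.075 -0.601] [0.    0.    0.877] mm 289
row [ 1.39   0.093 -0.535] [0.    0.    1.377] mm 448
```

Emit:
{"name": "jog_arm", "arguments": {"moves": [0,0,-0.15,0,0,0,0,0,0,-0.35,0,0,0,0.2,0.12,0.01,-0.5,0,0,-0.08,0.5,0.3,0.02,-0.55,0,0,-0.24,1,0.48,0.035,-0.55,0,0,-0.41,1,0.66,0.045,-0.55,0,0,-0.58,1,0.84,0.06,-0.55,0,0,-0.75,1,1,0.07,-0.55,0,0,-0.92,1]}}

```text
time: 19.65
position: [0.5184, -0.0227, 0.1749]
tool_rot: [1.12, 2.934, -0.001]
ft_force: [0.6, 0.9, 0.6]
grip_width: 0.993
grip_force: 0.0
```

```bash
python3 plan.py .54 .0905 .12 50
```

```text
t 19.65 tcp [ 0.5184 -0.0227  0.1749] closeyaw 48.2 down [ 0.001 -0.001 -1.   ] q [ 0.9   0.16 -0.97  1.81  0.14  1.24  0.72] w 86.4 F [0.6 0.9 0.6]
row [0.198 0.329 0.183] [-0.     0.001 -0.03 ] mm 128
```

Move above the cup and measure its rim again, since the 87 mm opening leaves 13 mm each side.

Emit:
{"name": "jog_arm", "arguments": {"moves": [0.1,0.16,0.03,0,0,-0.03,1,0.18,0.3,0.08,0,0,-0.03,1,0.198,0.33,0.14,0,0,-0.03,1,0.198,0.33,0.18,0,0,-0.03,1,0.198,0.33,0.18,0,0,-0.03,1,0.198,0.33,0.18,0,0,-0.03,1,0.198,0.33,0.18,0,0,-0.03,1,0.198,0.33,0.18,0,0,-0.03,1]}}

```text
time: 20.65
position: [0.541, 0.088, 0.121]
tool_rot: [1.085, 2.947, -0.0]
ft_force: [0.2, -0.5, 0.7]
grip_width: 1.0
grip_force: 0.0
```

```bash
python3 plan.py .54 .0903 .028 50; python3 -c "
from h import *
d=snap('side','s8'); a=cv2.resize(d['pixels'][100:300,210:410],None,fx=2,fy=2)
d=snap('top','t8'); b=cv2.resize(d['pixels'][140:340,200:400],None,fx=2,fy=2); cv2.imwrite('pics/s8c.png',np.hstack([a,b])[...,::-1])"
```

```text
t 20.65 tcp [0.541 0.088 0.121] closeyaw 49.6 down [ 0.001 -0.    -1.   ] q [ 0.65  0.33 -1.    1.81  0.3   1.17  0.43] w 87.0 F [ 0.2 -0.5  0.7]
row [0.008 0.003 0.31 ] [ 0.     0.001 -0.007] mm 93
```

View pics/s8c.png

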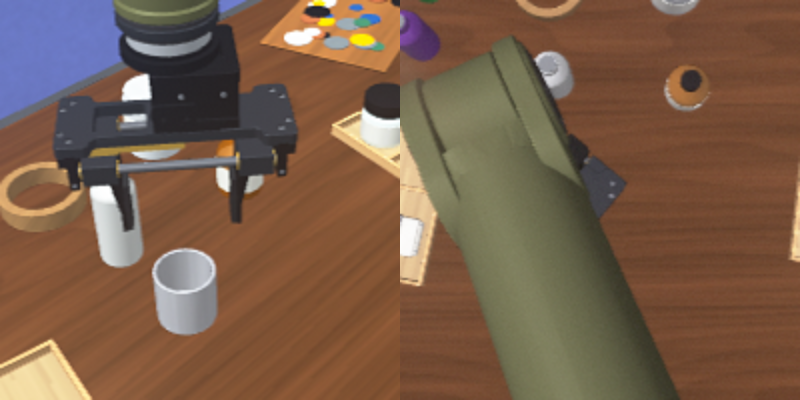

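The gripper straddles the cup, with tips at left crop (128,228) and (236,220) and the rim at (184,270). The primer bottle is clear behind it. Descend and grip.

Emit:
{"name": "jog_arm", "arguments": {"moves": [0.005,0.003,0.1,0,0,0,1,0.005,0.003,0.2,0,0,0,1,0.005,0.003,0.29,0,0,0,1,0.005,0.003,0.31,0,0,0,1,0.005,0.003,0.31,0,0,0,-0.2,0.005,0.003,0.31,0,0,0,-0.2,0.005,0.003,0.31,0,0,0,-0.2,0.005,0.003,0.31,0,0,0,-0.2], "newtons": 15}}

```text
time: 21.75
position: [0.5407, 0.0902, 0.0283]
tool_rot: [1.084, 2.947, 0.0]
ft_force: [0.4, 0.1, 1.5]
grip_width: 0.672
grip_force: 14.9
```

```bash
python3 plan.py .557 .2655 .14 50
```

```text
t 21.75 tcp [0.5407 0.0902 0.0283] closeyaw 49.6 down [ 0.001 -0.    -1.   ] q [ 0.57  0.45 -0.92  1.89  0.42  1.01  0.33] w 58.5 F [0.4 0.1 1.5]
row [ 0.337  0.481 -0.372] [ 0.001  0.001 -0.006] mm 209
```

Emit:
{"name": "jog_arm", "arguments": {"moves": [0,0,-0.08,0,0,0,-0.2,0,0,-0.2,0,0,0,-0.2,0.03,0.04,-0.33,0,0,0,-0.2,0.1,0.14,-0.37,0,0,0,-0.2,0.19,0.27,-0.37,0,0,0,-0.2,0.27,0.39,-0.37,0,0,0,-0.2,0.33,0.47,-0.37,0,0,0,-0.2,0.337,0.48,-0.37,0,0,0,-0.2]}}

```text
time: 22.75
position: [0.5551, 0.2685, 0.1385]
tool_rot: [-1.077, -2.95, -0.002]
ft_force: [-0.9, -0.8, -0.9]
grip_width: 0.671
grip_force: 14.9
```

```bash
python3 plan.py .557 .2655 .034 50; python3 -c "
from h import *
d=snap('side','s9'); a=cv2.resize(d['pixels'][100:400,80:380],None,fx=1.33,fy=1.33)
d=snap('top','t9'); b=cv2.resize(d['pixels'][100:300,120:320],(399,399)); cv2.imwrite('pics/s9c.png',np.hstack([a,b])[...,::-1])"
```

```text
t 22.75 tcp [0.5551 0.2685 0.1385] closeyaw 49.9 down [-0.001  0.002 -1.   ] q [ 0.27  0.48 -0.98  1.62  0.41  1.27  0.08] w 58.4 F [-0.9 -0.8 -0.9]
row [-0.012 -0.004  0.348] [ 0.001 -0.002 -0.002] mm 105
```

View pics/s9c.png

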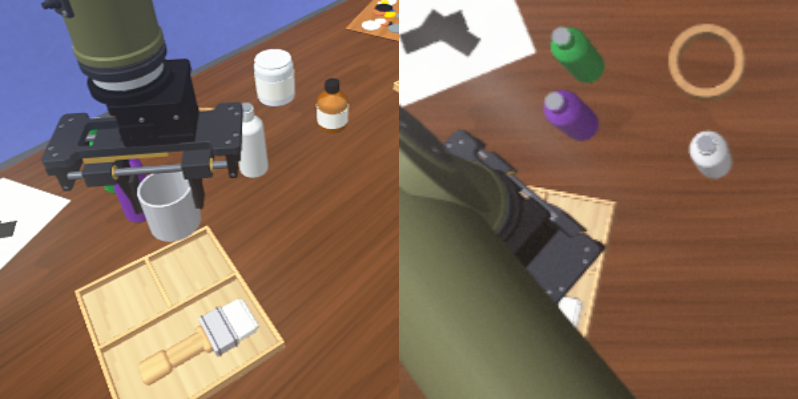

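The cup hangs upright over the right-hand square bay, and the purple bottle is about 100 mm off the gripper's axis. Lower and release.

Emit:
{"name": "jog_arm", "arguments": {"moves": [-0.01,-0.004,0.1,0,0,0,-0.2,-0.01,-0.004,0.2,0,0,0,-0.2,-0.01,-0.004,0.3,0,0,0,-0.2,-0.01,-0.004,0.351,0,0,0,-0.2,-0.01,-0.004,0.351,0,0,0,-0.2,-0.01,-0.004,0.351,0,0,0,0.9,-0.01,-0.004,0.351,0,0,0,0.9,-0.01,-0.004,0.351,0,0,0,0.9]}}

```text
time: 23.85
position: [0.5583, 0.2627, 0.0339]
tool_rot: [1.084, 2.948, 0.001]
ft_force: [-0.7, -1.1, 0.9]
grip_width: 0.906
grip_force: 0.0
```

```bash
python3 plan.py .648 .084 .2 50; python3 -c "
from h import *
d=pickle.load(open('pics/s9.pkl','rb')); e=pickle.load(open('pics/t9.pkl','rb'))
def tri(a,b):
    def r(d,u,v): return rot(d)@np.array([(u-d['cx'])/d['fx'],-(v-d['cy'])/d['fy'],-1.]),np.array(d['xyz'])
    w1,c1=r(d,*a);w2,c2=r(e,*b);s=np.linalg.lstsq(np.c_[w1,-w2],c2-c1,rcond=None)[0];return c1+w1*s[0],c2+w2*s[1]
u=120+(707-399)/1.995; v=100+145/1.995; print(u,v,ray(e,u,v,.127))
s=pickle.load(open('pics/side0.pkl','rb'));d=s
print(tri((264.5,181.5),(u,v)), [ray(s,269,231-2,0), ray(e,120+(713-399)/1.995,100+165/1.995,0.05)])"
```

```text
t 23.85 tcp [0.5583 0.2627 0.0339] closeyaw 49.6 down [ 0.001  0.    -1.   ] q [ 0.22  0.59 -0.91  1.71  0.51  1.1   0.02] w 78.8 F [-0.7 -1.1  0.9]
row [-0.614 -0.26  -0.553] [ 0.001  0.001 -0.006] mm 260
274.38596491228066 172.68170426065163 [0.64646331 0.08044246 0.127     ]
(array([0.65044552, 0.08435695, 0.12424185]), array([0.64719054, 0.08080576, 0.12326316])) [array([0.64919212, 0.09190985, 0.        ]), array([0.63583765, 0.08031485, 0.05      ])]
```

Emit:
{"name": "jog_arm", "arguments": {"moves": [0,0,-0.1,0,0,0,1,0,0,-0.28,0,0,0,1,0,0,-0.46,0,0,0,1,-0.13,-0.05,-0.55,0,0,0,1,-0.28,-0.12,-0.55,0,0,0,1,-0.44,-0.18,-0.55,0,0,0,1,-0.58,-0.24,-0.55,0,0,0,1,-0.614,-0.26,-0.55,0,0,0,1]}}

```text
time: 24.85
position: [0.6492, 0.0791, 0.1978]
tool_rot: [1.093, 2.945, -0.002]
ft_force: [0.3, 0.1, -0.2]
grip_width: 0.999
grip_force: 0.0
```

```bash
python3 plan.py .648 .083 .065 50; python3 -c "
from h import *
d=snap('side','s10'); a=cv2.resize(d['pixels'][0:400,80:480],(399,399))
d=snap('top','t10'); b=cv2.resize(d['pixels'][100:300,120:320],(399,399)); cv2.imwrite('pics/s10c.png',np.hstack([a,b])[...,::-1])"
```

```text
t 24.85 tcp [0.6492 0.0791 0.1978] closeyaw 49.3 down [ 0.    -0.001 -1.   ] q [ 0.52  0.5  -0.94  1.45  0.41  1.4   0.42] w 86.9 F [ 0.3  0.1 -0.2]
row [0.012 0.008 0.443] [-0.001  0.001 -0.012] mm 133
```

View pics/s10c.png

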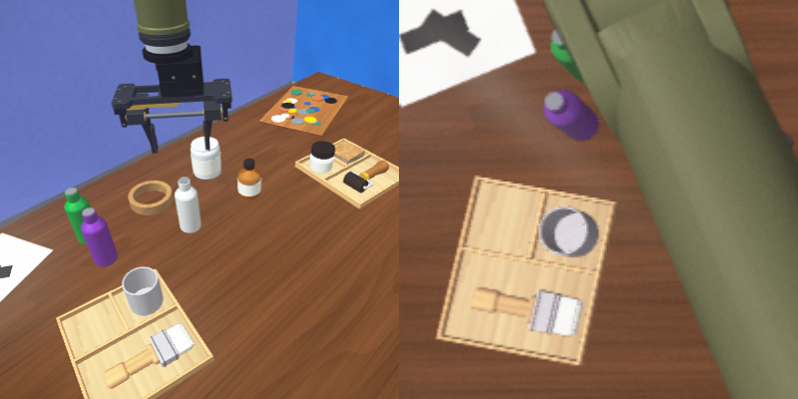

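The cup stands in its bay at right crop (570,231), and the gripper is above the primer bottle at left crop (187,205). Descend to the bottle's upper body and grip.

Emit:
{"name": "jog_arm", "arguments": {"moves": [0.01,0.006,0.1,0,0,0,1,0.01,0.006,0.22,0,0,0,1,0.01,0.006,0.34,0,0,0,1,0.01,0.006,0.42,0,0,0,1,0.01,0.006,0.445,0,0,0,1,0.01,0.006,0.445,0,0,0,-0.5,0.01,0.006,0.445,0,0,0,-0.5,0.01,0.006,0.445,0,0,0,-0.5], "newtons": 20}}

```text
time: 25.95
position: [0.6473, 0.0872, 0.066]
tool_rot: [1.084, 2.947, 0.001]
ft_force: [0.2, -1.0, 0.2]
grip_width: 0.742
grip_force: 0.0
```

Emit:
{"name": "jog_arm", "arguments": {"moves": [0,0,0,0,0,0,-0.5,0,0,0,0,0,0,-0.5,0,0,0,0,0,0,-0.5,0,0,-0.08,0,0,0,-0.5,0,0,-0.2,0,0,0,-0.5,0,0,-0.35,0,0,0,-0.5,0,0,-0.48,0,0,0,-0.5,0,0,-0.52,0,0,0,-0.5]}}

```text
time: 26.95
position: [0.6476, 0.0879, 0.2246]
tool_rot: [1.082, 2.945, 0.004]
ft_force: [0.4, 0.8, -3.1]
grip_width: 0.522
grip_force: 20.0
```

```bash
python3 plan.py .574 .3535 .22 50
```

```text
t 26.95 tcp [0.6476 0.0879 0.2246] closeyaw 49.6 down [ 0.005  0.001 -1.   ] q [ 0.51  0.48 -0.95  1.42  0.39  1.44  0.43] w 45.4 F [ 0.4  0.8 -3.1]
row [0.76  0.516 0.015] [ 0.003  0.003 -0.006] mm 276
```

Emit:
{"name": "jog_arm", "arguments": {"moves": [0.08,0.05,0,0,0,0,-0.5,0.2,0.135,0,0,0,0,-0.5,0.33,0.225,0,0,0,0,-0.5,0.46,0.31,0,0,0,0,-0.5,0.59,0.4,0,0,0,0,-0.5,0.69,0.47,0,0,0,0,-0.5,0.76,0.516,0,0,0,0,-0.5,0.76,0.516,0,0,0,0,-0.5]}}

```text
time: 27.95
position: [0.5704, 0.3555, 0.2197]
tool_rot: [-1.075, -2.949, 0.001]
ft_force: [0.0, 0.1, -1.7]
grip_width: 0.52
grip_force: 20.0
```

```bash
python3 plan.py .574 .3535 .0705 50; python3 -c "
from h import *
d=snap('side','s11'); a=cv2.resize(d['pixels'][0:400,0:400],(399,399))
d=snap('top','t11'); b=cv2.resize(d['pixels'][100:300,120:320],(399,399)); cv2.imwrite('pics/s11c.png',np.hstack([a,b])[...,::-1])"
```

```text
t 27.95 tcp [0.5704 0.3555 0.2197] closeyaw 49.9 down [-0.003  0.    -1.   ] q [ 0.07  0.54 -0.97  1.37  0.44  1.46 -0.01] w 45.2 F [ 0.   0.1 -1.7]
row [-0.014  0.003  0.497] [-0.001 -0.002 -0.001] mm 149
```

View pics/s11c.png

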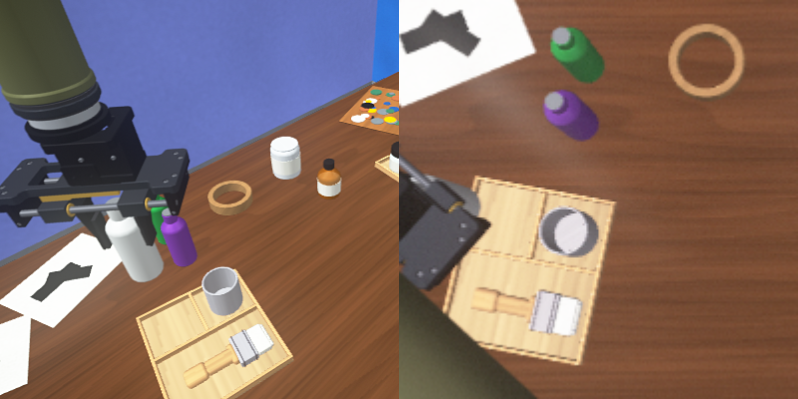

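The bottle is held upright over the left square bay, with its base at left crop (140,275). Lower and release.

Emit:
{"name": "jog_arm", "arguments": {"moves": [-0.01,0.003,0.1,0,0,0,-0.5,-0.01,0.003,0.22,0,0,0,-0.5,-0.01,0.003,0.34,0,0,0,-0.5,-0.01,0.003,0.44,0,0,0,-0.5,-0.01,0.003,0.499,0,0,0,-0.5,-0.01,0.003,0.499,0,0,0,-0.5,-0.01,0.003,0.499,0,0,0,0.8,-0.01,0.003,0.499,0,0,0,0.8]}}

```text
time: 29.05
position: [0.5768, 0.3521, 0.0726]
tool_rot: [1.084, 2.947, 0.003]
ft_force: [0.5, 0.3, -0.7]
grip_width: 0.668
grip_force: 0.0
```

Emit:
{"name": "jog_arm", "arguments": {"moves": [0,0,0,0,0,0,0.8,0,0,0,0,0,0,0.8,0,0,0,0,0,0,0.8,0,0,-0.1,0,0,0,0.8,0,0,-0.25,0,0,0,0.8,0,0,-0.4,0,0,0,0.8,0,0,-0.5,0,0,0,0.8,0,0,-0.5,0,0,0,0.8]}}

```text
time: 30.05
position: [0.5768, 0.3528, 0.2241]
tool_rot: [1.083, 2.946, 0.006]
ft_force: [-0.4, -0.1, 0.0]
grip_width: 0.899
grip_force: 0.0
```

Emit:
{"name": "jog_arm", "arguments": {"moves": [-0.1,-0.1,0,0,0,0,0.8,-0.2,-0.2,0,0,0,0,0.8,-0.35,-0.35,0,0,0,0,0.8,-0.5,-0.5,0,0,0,0,0.8,-0.65,-0.6,0,0,0,0,0.8,-0.75,-0.65,0,0,0,0,0.8,-0.8,-0.7,0,0,0,0,0.8,-0.8,-0.7,0,0,0,0,0.8]}}

```text
time: 31.05
position: [0.6223, 0.0346, 0.22]
tool_rot: [-1.087, -2.946, 0.001]
ft_force: [1.6, 0.7, 0.2]
grip_width: 0.897
grip_force: 0.0
```

```bash
python3 plan.py; python3 -c "
from h import *
d=snap('side','s12'); a=cv2.resize(d['pixels'][60:400,80:480],(400,340))
d=snap('top','t12'); b=cv2.resize(d['pixels'][100:300,130:490],(612,340)); cv2.imwrite('pics/s12c.png',np.vstack([cv2.resize(b,(540,300)),np.pad(cv2.resize(a,(353,300)),((0,0),(0,187),(0,0)))])[...,::-1])"
```

```text
t 31.05 tcp [0.6223 0.0346 0.22  ] closeyaw 49.5 down [-0.002 -0.    -1.   ] q [ 0.64  0.42 -0.97  1.5   0.35  1.41  0.52] w 78.0 F [1.6 0.7 0.2]
```

View pics/s12c.png

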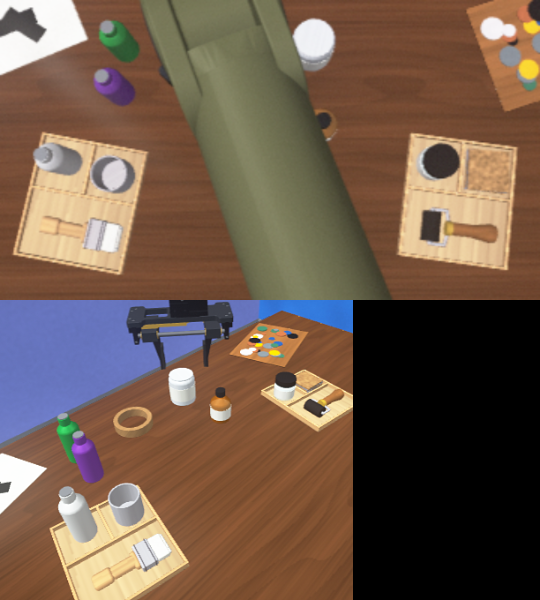

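The final picture shows all five items in their bays, the round ones upright, the bystanders where they were and the arm clear. Every release position was within about 4 mm of its bay centre. Handing in.

```bash
python3 -c "
from bench import ctrl
print(ctrl.close_job())"
```

```text
the job is handed in; nothing more can be done
None
```

Both kits are made up and the job was handed in at about 31 s of the 128 s allowed; the last picture showed every item in its bay and the bystanders undisturbed, but the hand-in returned no verdict.

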